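# Clip, mark and free a pattern plate in the marking jig

## Task

Swing the spring clip round on its pivot screw onto the near edge of the metal pattern plate, and keep pressing it on until the plate is pushed snug against the fence (pressed there with about 7 newtons for a moment, never more than 10). With the clip left on, press the punch down until its point bears on the plate, gently (well under 20 newtons on the plate), let it spring back, and then swing the clip right back clear of the plate, leaving the plate home against the fence and everything else where it is.

Things in the scene. Friction and masses are not known exactly. Their poses are not given: they have to be found in the camera images.
- jig: Marking jig fixed to the table, yaw varies: dark steel bed 250 x 190 x 12 mm (own x -140..110, y -77..113). Origin on the table under the plate's home seat; x points along the pocket to fence and punch (roughly away from the robot), y left, z up. The pocket (floor z 12 mm, low guides at y +-31 mm, tops z 16 mm) is open towards -x.
- punch_arm (a point): Near end (middle of its top edge, z 62 mm) of the fixed grey arm, 30 mm wide, that holds the punch over the far end of the pocket; it runs along the jig's x from 20 to 96 mm, to its column behind the fence.
- fence: Steel stop bar 12 x 100 x 14 mm across the far end of the pocket, firmly screwed to the jig in a place set anew each time, along jig x 47 to 55 mm; origin under its centre, x as the jig's; its plate-side face is 6 mm before its origin.
- plate: Aluminium pattern plate 90 x 60 x 6 mm, about 0.09 kg, lying loose in the pocket on the jig's bed, its long side along the jig's x; at the start 3 to 12 mm short of the fence. Origin under its centre, x as the jig's: fully home it touches the fence, its origin then 51 mm before the fence's.
- clip (a joint): Swing angle of the steel spring clip about its upright pivot screw, rad, range -1.4 to 0.25. 0: its arm (16 mm wide strip, z 23..28 mm) points to the jig's -y, along the plate's near edge. Negative: swung back, clockwise from above. With the plate home it is stopped somewhere from -0.13 to 0.13, as fence and lip are set. It stays where it is left (friction about 0.05 N m).
- clip_toe (a point): Front of the clip's sprung leaf, 32 mm ahead of the arm's midline, 72 mm from the pivot. The upturned toe runs up onto the plate's top (a few N) and presses it with about 2 N. Under the arm's end, 75 mm from the pivot, an 8 mm lip pin (clamped up to 5 mm before or behind the midline, not measured: go by feel) meets the plate's near edge and slides the plate to the fence.
- clip_knob (a point): Centre of the top of the clip's thumb knob: an upright black cylinder 14 mm thick, z 28 to 64 mm above the table, 60 mm from the pivot along the arm. Pushed squarely to the arm, it swings freely at about 1 N; once the plate is stopped by the fence, 12 N at the knob press it there with about 7 N (10 N with about 6, 15 N with about 9).
- clip_pivot (a point): Centre of the top of the pivot screw's head, z 34 mm, at jig x -49 mm, y 75 mm: the axis of the clip's swing.
- punch (a joint): Downward travel of the spring marking punch, m: 0 up (its rest), 0.008 when its point meets the plate's top, mechanical end 0.011. Its spring takes about 2.4 N to start and 4.8 N at 8 mm; springs back up when released.
- punch_top (a point): Centre of the top of the punch's round black cap, 26 mm across, 84 mm above the table at rest, at jig x 33 mm, y 0.
- punch_tip: The punch's steel point, 6 mm thick, below the cap; its end stands 8 mm above the plate's top at rest.
- knife: Bystander, to be left alone: half-moon furrier's knife with a wooden handle, 150 mm long, beside the jig.
- chalk: Bystander, to be left alone: white tailor's chalk block 45 x 30 x 9 mm, lying on the near right corner of the jig's bed.
- weight: Bystander, to be left alone: dark steel disc weight, 42 mm across, 30 mm high, on the far left corner of the jig's bed.
- pintin: Bystander, to be left alone: round tin 56 mm across, 35 mm high, left of the jig.
- brush: Bystander, to be left alone: hand brush on the table, left.
- shears: Bystander, to be left alone: shears, 220 mm long, on the table, right.
- spareplate: Bystander, to be left alone: loose pale wooden pattern board 140 x 90 x 6 mm, on the table, far right.
Not all that is in view belongs to the job. There is more than one size of the plate; the one meant has the size given above.

How it is judged:
By the outcome, as a careful person would: the job done as asked, in the order asked, and still so for the second after the job is handed in, with the robot touching nothing.
It also fails if it takes over 72 s, if anything falls off the work surface, if the arm or the gripper's body presses on something with over 40 N, if the wrist force passes 120 N, or if a joint passes its speed limit or range.

## Robot

A 6-joint arm with a two-finger parallel gripper is mounted at the origin on the work surface. World frame = base frame: x ahead of the robot, y to its left, z up, the work surface at z = 0. Lengths are in mm, angles in rad, forces in N, time in s.
With the tool pointing down it reaches from about 300 to 875 mm from the base axis. Payload 4.2 kg.
Tool frame: the origin (TCP) lies midway between the tips of the shut fingers; the grasp point (between the pads) lies 19 mm behind it (ctrl.tcp_to_grasp is the distance from the TCP to the grasp point, in mm); z points along the fingers, y is the line along which they close (so a half turn about z gives the same grasp; the last joint's range is limited). The gripper opens to 85 mm and grips with 20 to 120 N. Pads are 22 mm wide; open, the fingers measure 114 mm over their backs; the gripper's body (76 mm by 85 mm) begins 54 mm behind the grasp point. The pads swing forward as they close: fully open they stand 13 mm farther back than shut.
Start: joints at [1.258, 0.32, 1.565, -0, 1.257, -0.02], TCP at [165.966, 550.542, 231.338] pointing down, gripper open.
Joint ranges: [-3.11, 3.11], [-0.84, 2.01], [0.21, 2.61], [-1.34, 4.49], [0.05, 2.63], [-2.56, 2.56]. Speed limits (rad/s): [2.57, 2.57, 3.14, 3.14, 3.14, 3.14].

## Interface

Orientations are given as a unit quaternion [x, y, z, w].
In Python, from cell import ctrl, grab_frame, models gives the robot as it stands.
- The arm moves only by the tool servo_tool, never from a script. Its argument "rows" is a list of rows, each a list of 3 entries, a list of its own where there are three numbers: the shift along the tool's x, y, z each as a share of 0.1 m, from -1 to 1, then the turn, a rotation vector about the tool's x, y, z each as a share of 60 degrees, from -1 to 1, then the closure, from -1 (fully open) to 1 (shut). A call has 1 to 12 rows; each row is the pose to reach, as a shift and turn from the pose commanded when the call began, along the tool's axes at that moment; what a row does not reach only later rows make up. A row lasts 1/10 s, in which the tool goes at most 50 mm and 8.59 degrees, less where a joint would pass 70% of its speed; a pose out of reach is approached as far as the arm can. A call with a number of a shift or a turn outside -1 to 1 is refused whole. A call with a gripper value outside its range is refused whole. The fingers move at their own pace and stop on an object; the grip force is fixed at half the most. Time passes only in rows, so rows that repeat a pose let the fingers close. It gives the time, the measured TCP pose, the force, the opening and the grip force at its end, in the units of the state.
- ctrl.get_obs(): the state, without advancing time (a new reading comes with each control period).
- grab_frame(name): name is "scene" or "top"; returns a dict with "pixels" (400x640x3 uint8, red, green, blue), "mtx" (3x3 intrinsics, pixels), "R" (3x3) and "t" (3): a world point X has camera coordinates R X + t. Camera axes: x right, y down, z forward; pixel columns grow to the right and rows downward; lengths in mm; the calibration is good to about 2 mm. A picture is of the moment at which its call begins. There is no depth.
- ctrl.job_done(): hands the job in; it is judged then, once.
Trained networks look in the newest picture that a camera, given by its name, has taken for a name from the list of things; names that differ only in an ending like _2 or _b are one class to them, and where a whole thing is asked for, a point or a joint stands for the part that bears it (a point fixed in the world has none). Each returns a list of dicts, best first, with "score" (0 to 1); they miss things now and then, are a little off and sometimes report something else, mostly with a low value. They report only what shows in the picture. A call takes as long as a camera call. They do not tell look-alikes from the thing itself.
- models.boxes_of(query, camera): "centre" ([x, y, z] in mm, in world coordinates, good to about 4 mm: the middle of the surface that is visible of it).
- models.trace(query, camera): "pixels" (400x640 bool, what is visible of it).
The state is a dict: "time_s": time; "joints": joint angles; "joint_velocities": joint speeds; "effort": joint torques, N m; "eef_pos": TCP position; "tool_rot": TCP orientation; "force": force on the tool from outside, world axes, zero at the start; "wrist_torque": the same for the moment, N m; "opening": opening from 0.0 (shut) to 1.0 (fully open); "grasp_force": force on a finger pad.
Only numpy, scipy, OpenCV 4.12 (cv2) and the standard library are available. Lean on these libraries where they do the work, as an engineer would, in place of code of your own. Each camera call takes 0.05 s, during which the arm holds its last target. There are 200 camera calls.

## Working session

There is one attempt and no reset: what is moved stays moved. The work goes in short steps, Python scripts to look and compute and a tool call to move; the robot and the scene stay as the last step left them, time stands still between calls to the robot, and variables do not carry over. Pictures are saved under pics/ and viewed, at most 10 in all, crops included, and the job is handed in when it is done.

Besides the shell and the picture viewer there is one more tool, called after ">>>" as name([rows], argument=value, ...), one row to a line, values as JSON. servo_tool: Moves the arm, as the interface text tells. Its arguments: {"type":"object","properties":{"rows":{"type":"array","items":{"type":"array"}}},"required":["rows"]}

```bash
mkdir -p pics; cat > h.py <<'E'
import numpy as np, cv2
from cell import ctrl, grab_frame, models
def save(f,n,box=None,s=1):
    p=f["pixels"][:,:,::-1]
    if box: p=p[box[1]:box[3],box[0]:box[2]]
    cv2.imwrite("pics/"+n,cv2.resize(p,None,fx=s,fy=s,interpolation=cv2.INTER_CUBIC))
def proj(f,X):
    c=np.array(f["R"])@np.array(X,float)+np.array(f["t"]).ravel(); u=np.array(f["mtx"])@c; return u[:2]/u[2]
def back(f,uv,z):
    R=np.array(f["R"]);t=np.array(f["t"]).ravel()
    d=R.T@np.linalg.solve(np.array(f["mtx"]),[uv[0],uv[1],1.]); o=-R.T@t
    return o+d*(z-o[2])/d[2]
E
python3 - <<'E'
from h import *
for c in("top","scene"):
    f=grab_frame(c); save(f,c+"0.png")
    print(c,"cam",-np.array(f["R"]).T@np.array(f["t"]).ravel())
    for q in["jig","punch_arm","fence","plate","clip","clip_toe","clip_knob","clip_pivot","punch_top","chalk","weight"]:
        print(q,[(np.round(d["centre"]).tolist(),round(d["score"],2),np.round(proj(f,d["centre"])).tolist()) for d in models.boxes_of(q,c)[:3]])
print(ctrl.get_obs())
E
```

```text
top cam [ 473.98539768    7.80135394 1410.72930839]
jig [([605.0, -22.0, 10.0], 0.74, [327.0, 180.0])]
punch_arm [([609.0, -25.0, 15.0], 0.8, [329.0, 178.0])]
fence [([708.0, 92.0, 36.0], 0.48, [285.0, 142.0])]
plate [([540.0, 185.0, 6.0], 0.84, [253.0, 205.0]), ([609.0, -48.0, 16.0], 0.81, [337.0, 178.0]), ([694.0, -242.0, 5.0], 0.64, [406.0, 147.0])]
clip [([548.0, 28.0, 32.0], 0.59, [310.0, 200.0])]
clip_toe [([552.0, 31.0, 28.0], 0.81, [308.0, 199.0]), ([527.0, 434.0, 14.0], 0.6, [161.0, 212.0]), ([708.0, 92.0, 38.0], 0.44, [285.0, 142.0])]
clip_knob [([553.0, 24.0, 28.0], 0.82, [311.0, 199.0])]
clip_pivot [([554.0, 26.0, 27.0], 0.85, [310.0, 198.0])]
punch_top [([658.0, -66.0, 84.0], 0.59, [344.0, 157.0])]
chalk [([505.0, -68.0, 21.0], 0.68, [345.0, 216.0]), ([554.0, 31.0, 30.0], 0.4, [308.0, 198.0])]
weight [([708.0, 3.0, 39.0], 0.45, [318.0, 141.0])]
scene cam [1624.4235996    37.77065809  753.83958535]
jig [([650.0, -35.0, 15.0], 0.68, [296.0, 238.0]), ([617.0, -44.0, 17.0], 0.33, [293.0, 229.0])]
punch_arm [([588.0, -203.0, 11.0], 0.69, [233.0, 224.0]), ([648.0, -34.0, 10.0]
[... 696 characters left out ...]
'time_s': 1.2, 'joints': array([ 1.25800726e+00,  3.19602831e-01,  1.56450652e+00, -2.07548021e-05,
        1.25736555e+00, -2.00302237e-02]), 'joint_velocities': array([-0.00068812,  0.00032775,  0.00082448, -0.00194938, -0.00207067,
        0.00088325]), 'effort': array([ 1.44865655e-03, -4.15423572e+01, -2.34421152e+01, -7.81442145e-05,
        3.39173494e-04, -1.18069725e-06]), 'eef_pos': array([165.97076614, 550.54908432, 231.33378015]), 'tool_rot': array([1.45854070e-01, 9.89306114e-01, 5.64252920e-05, 1.94876582e-05]), 'force': array([0.7379762 , 0.14858881, 0.44003111]), 'wrist_torque': array([-0.00157545,  0.01710763,  0.00654321]), 'grasp_force': 0.0, 'opening': 0.9977583631596266}
```

View pics/top0.png

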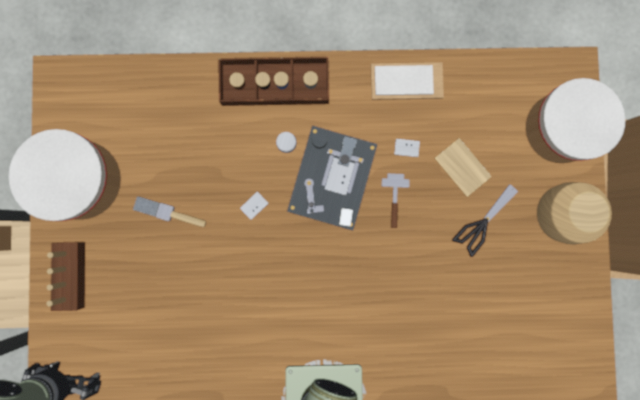

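View pics/scene0.png

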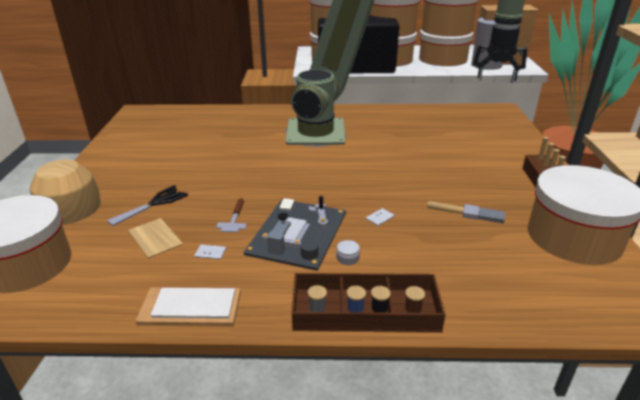

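The top picture shows the jig at about (332,177), with its far end tilted right (yaw about -0.25). The plate in its pocket is near (340,177). The two pale plates outside at (254,205) and (407,148), and the board at (462,167), are look-alikes. I'll fit the jig's outline and enlarge both views.

```bash
python3 - <<'E'
from h import *
f=grab_frame("top"); save(f,"t1.png",(275,115,385,240),4.6)
m=models.trace("jig","top")[0]["pixels"].astype(np.uint8)
c=max(cv2.findContours(m,0,2)[0],key=cv2.contourArea)
r=cv2.boxPoints(cv2.minAreaRect(c)); W=np.array([back(f,p,12) for p in r]); print(r.round(1).tolist(),W.round().tolist())
print([np.linalg.norm(W[i]-W[i-1]).round(1) for i in range(4)])
g=grab_frame("scene"); save(g,"s1.png",(235,185,360,275),6)
E
```

```text
[[284.70001220703125, 211.89999389648438], [310.0, 123.5999984741211], [378.0, 143.0], [352.79998779296875, 231.39999389648438]] [[519.0, 97.0, 12.0], [763.0, 23.0, 12.0], [705.0, -164.0, 12.0], [462.0, -88.0, 12.0]]
[np.float64(193.8), np.float64(254.5), np.float64(196.1), np.float64(254.3)]
```

View pics/t1.png

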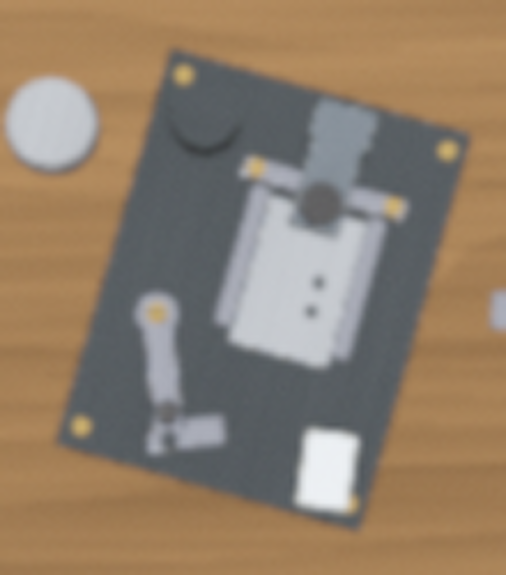

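View pics/s1.png

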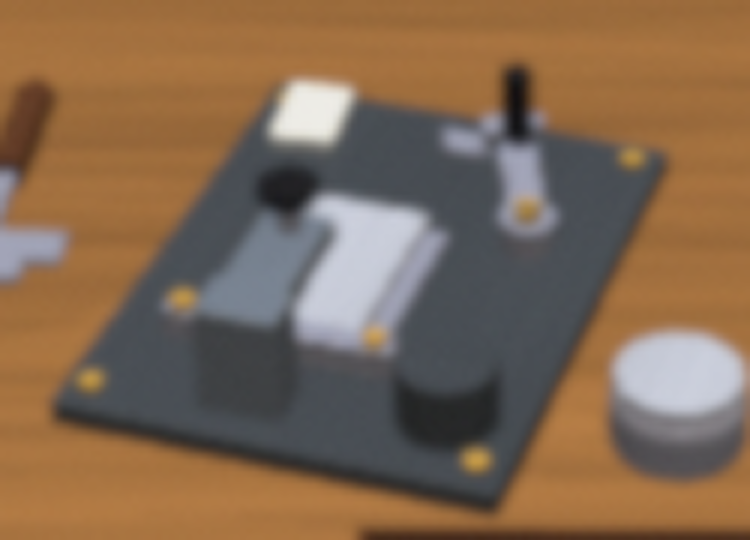

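The top crop shows the bed, the pivot at crop (157,310), the knob at about (168,410) and the toe at (225,430). The clip is swung back towards -x. The punch cap is at (321,203), the plate is between its guides, and the chalk is at (328,470). The plate candidates in full-image pixels are this one (341,178), the pale ones at (254,205) and (407,148), and the wooden board (462,167). The one between the guides under the punch is the one meant. In the scene crop the knob top is at (517,70), the pivot at (527,210) and the cap at (287,188).

```bash
cat >> h.py <<'E'
from scipy.spatial.transform import Rotation as Ro
YAW=-0.297; O=np.array([621.3,-54.6])
def rz(a): return np.array([[np.cos(a),-np.sin(a)],[np.sin(a),np.cos(a)]])
def j2w(p): return O+rz(YAW)@np.array(p,float)
def w2j(p): return rz(YAW).T@(np.array(p,float)[:2]-O)
def rows(pts,o=None):
    "pts: (jigx,jigy,z,turn) turn=clockwise from above rel. to tool x=-jig x"
    o=o or ctrl.get_obs(); R0=Ro.from_quat(o["tool_rot"]); out=[]
    for x,y,z,a in pts:
        d=np.r_[j2w((x,y)),z]-o["eef_pos"]
        b=YAW-a; T=np.c_[[-np.cos(b),-np.sin(b),0],[-np.sin(b),np.cos(b),0],[0,0,-1]]
        out.append([np.round(R0.inv().apply(d)/100,3).tolist(),np.round((R0.inv()*Ro.from_matrix(T)).as_rotvec()/(np.pi/3),3).tolist()])
    return out
def clip(th,d,z,r=60):
    "TCP d mm behind (-)/ahead(+) of knob centre"
    u=np.array([np.sin(th),-np.cos(th)]); n=np.array([np.cos(th),np.sin(th)])
    p=np.array([-49,75])+r*u+d*n; return (*p,z,-th)
E
python3 - <<'E'
from h import *
T=grab_frame("top");S=grab_frame("scene")
t=lambda u,v:(275+u/4.6-.4,115+v/4.6-.4); s=lambda u,v:(235+u/6-.4,185+v/6-.4)
for n,tp,sp,z in[("pivot",(157,312),(527,208),34),("knob",(168,409),(517,70),64),("cap",(321,203),(287,186),84),("armend",(160,450),None,28),("leaf",(225,430),None,25)]:
    for f,p,k in((T,tp,t),(S,sp,s)):
        if p: w=back(f,k(*p),z); print(n,w.round(1),w2j(w).round(1))
cor=[(-140,-77),(-140,113),(110,113),(110,-77)]
for n,f in(("top",T),("scene",S)): print(n,[proj(f,[*j2w(c),12]).round(1).tolist() for c in cor])
for n,p in(("S corners",[(55,410),(495,505),(665,155),(285,85)]),): print(n,[w2j(back(S,s(*q),12)).round(1).tolist() for q in p])
for n,p in(("T corners",[(172,50),(468,135),(358,528),(57,440)]),): print(n,[w2j(back(T,t(*q),12)).round(1).tolist() for q in p])
E
```

```text
pivot [596.9  29.3  34. ] [-47.9  73. ]
pivot [596.   29.9  34. ] [-48.9  73.3]
knob [538.1  23.6  64. ] [-102.4   50.4]
knob [533.4  25.2  64. ] [-107.4   50.6]
cap [652.8 -66.1  84. ] [33.5 -1.8]
cap [652.5 -66.1  84. ] [33.2 -1.9]
armend [515.8  29.2  28. ] [-125.4   49.2]
leaf [526.9  -9.4  25. ] [-103.5   15.6]
top [[352.3, 230.3], [285.6, 211.4], [310.6, 124.6], [376.6, 143.3]]
scene [[281.1, 198.8], [346.5, 210.0], [318.3, 267.9], [243.2, 252.3]]
S corners [[111.9, -74.5], [113.7, 111.3], [-137.1, 110.8], [-141.2, -74.4]]
T corners [[108.7, 108.7], [107.9, -76.9], [-137.6, -76.6], [-136.0, 110.3]]
```

```bash
sed -i 's/621.3,-54.6/621.1,-56.4/' h.py; python3 - <<'E'
from h import *
o=ctrl.get_obs(); t=clip(-1.2,-34,110); print(t,j2w(t[:2])); print(rows([t]))
E
```

```text
(np.float64(-117.24250881024048), np.float64(84.94786365428527), 110, 1.2) [533.85075109  59.14009683]
[[[-4.94, -3.643, 1.213], [0.0, -0.0, 1.15]]]
```

>>> servo_tool([
  [[-0.5,-0.37,0],[0,0,0],1],
  [[-1,-0.73,0],[0,0,0],1],
  [[-1,-0.73,0],[0,0,0],1],
])

```text
time_s: 1.75
eef_pos: [241.9, 449.1, 231.3]
tool_rot: [0.146, 0.989, -0.001, 0.0]
force: [0.3, 0.9, 0.5]
opening: 0.513
grasp_force: 0.0
```

>>> servo_tool([
  [[-0.5,-0.37,0],[0,0,0],1],
  [[-1,-0.73,0],[0,0,0],1],
  [[-1,-0.73,0],[0,0,0],1],
])

```text
time_s: 2.05
eef_pos: [316.7, 350.2, 231.5]
tool_rot: [0.147, 0.989, -0.0, 0.0]
force: [-0.1, 0.1, 0.4]
opening: -0.0
grasp_force: 0.0
```

>>> servo_tool([
  [[-0.5,-0.37,0],[0,0,0],1],
  [[-1,-0.73,0],[0,0,0],1],
  [[-1,-0.73,0],[0,0,0],1],
])

```text
time_s: 2.35
eef_pos: [391.6, 251.6, 231.6]
tool_rot: [0.147, 0.989, -0.0, 0.001]
force: [0.3, 1.7, 0.7]
opening: 0.0
grasp_force: 0.0
```

>>> servo_tool([
  [[-0.5,-0.37,0],[0,0,0],1],
  [[-1,-0.73,0],[0,0,0],1],
  [[-1,-0.73,0],[0,0,0],1],
])

```text
time_s: 2.65
eef_pos: [466.6, 152.7, 231.5]
tool_rot: [0.147, 0.989, -0.0, 0.001]
force: [0.2, 1.0, -0.3]
opening: -0.002
grasp_force: 0.0
```

>>> servo_tool([
  [[-0.47,-0.36,0],[0,0,0.14],1],
  [[-0.94,-0.72,0.2],[0,0,0.28],1],
  [[-0.94,-0.72,0.6],[0,0,0.42],1],
  [[-0.94,-0.72,1],[0,0,0.56],1],
  [[-0.94,-0.72,1],[0,0,0.7],1],
  [[-0.94,-0.72,1],[0,0,0.84],1],
  [[-0.94,-0.72,1],[0,0,0.98],1],
  [[-0.94,-0.72,1],[0,0,0.98],1],
])

```text
time_s: 3.45
eef_pos: [534.0, 59.4, 131.2]
tool_rot: [0.613, 0.79, 0.0, -0.0]
force: [-0.2, 0.2, -0.8]
opening: 0.002
grasp_force: 0.0
```

```bash
python3 - <<'E'
from h import *
o=ctrl.get_obs(); print(o["time_s"],o["eef_pos"],o["joints"].round(2),o["force"],o["opening"]); print(rows([clip(-1.2,-34,110),clip(-1.2,-34,42)]))
f=grab_frame("top"); save(f,"t2.png",(275,115,385,240),4.6)
E
```

```text
3.45 [533.98293377  59.40075528 131.21043568] [ 0.09  0.35  1.8   0.    1.   -0.16] [-0.21051271  0.2328244  -0.80356255] 0.0024721913921292747
[[[-0.002, -0.002, 0.212], [-0.0, -0.0, 0.17]], [[-0.002, -0.002, 0.892], [-0.0, -0.0, 0.17]]]
```

View pics/t2.png

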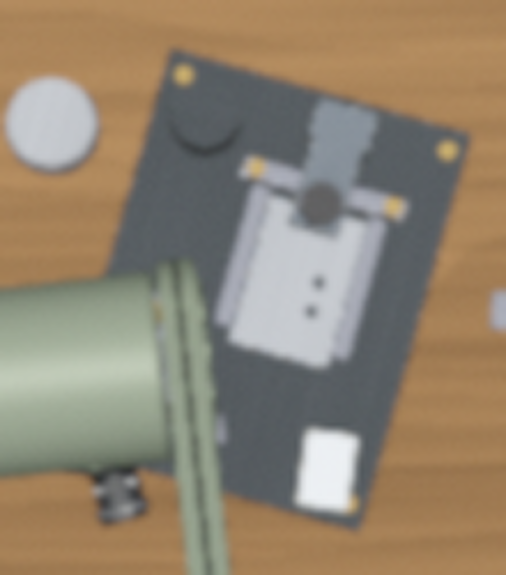

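The wrist hides the clip in the top view, and only the leaf shows, at (222,428). I'll descend and go by feel.

>>> servo_tool([
  [[0,0,0.2],[0,0,0.1],1],
  [[0,0,0.4],[0,0,0.17],1],
  [[0,0,0.6],[0,0,0.17],1],
  [[0,0,0.8],[0,0,0.17],1],
  [[0,0,0.89],[0,0,0.17],1],
  [[0,0,0.89],[0,0,0.17],1],
])

```text
time_s: 4.1
eef_pos: [533.1, 59.4, 41.4]
tool_rot: [0.68, 0.733, -0.001, -0.001]
force: [-0.9, 0.1, 0.6]
opening: -0.003
grasp_force: 0.0
```

```bash
python3 - <<'E'
from h import *
o=ctrl.get_obs(); print(o["time_s"],o["eef_pos"],o["force"]); print(rows([clip(-1.2,-18,42)]))
f=grab_frame("scene"); save(f,"s2.png",(270,170,350,230),9)
E
```

```text
4.1 [533.12723512  59.43182996  41.3526544 ] [-0.92740679  0.0610362   0.56271949]
[[[-0.163, 0.007, -0.006], [-0.002, -0.0, 0.001]]]
```

View pics/s2.png

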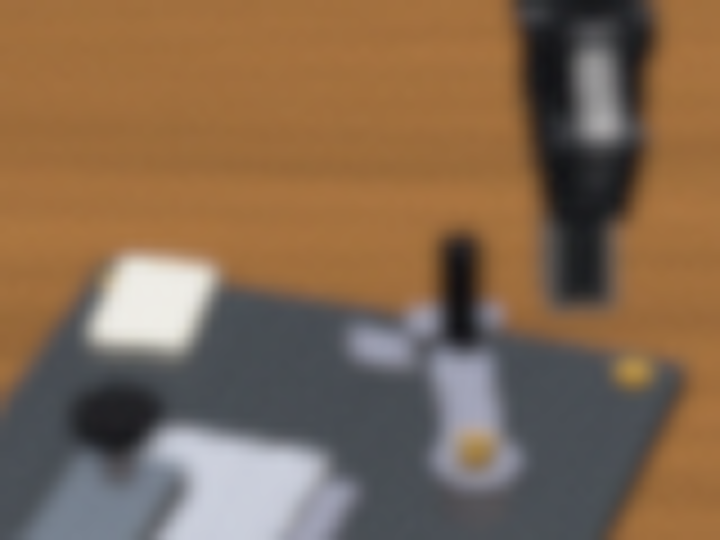

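```bash
python3 - <<'E'
from h import *
L=[clip(-1.2,-18,42)]+[clip(t,-18,42) for t in np.arange(-1.1,-0.44,.1)]
for r in rows(L): print(r)
E
```

```text
[[-0.164, -0.001, 0.003], [-0.0, -0.0, 0.001]]
[[-0.225, -0.016, 0.003], [-0.0, -0.0, -0.094]]
[[-0.287, -0.025, 0.003], [-0.0, -0.0, -0.19]]
[[-0.349, -0.028, 0.003], [-0.0, -0.0, -0.285]]
[[-0.412, -0.024, 0.003], [-0.0, -0.0, -0.381]]
[[-0.473, -0.014, 0.003], [-0.0, -0.0, -0.476]]
[[-0.534, 0.001, 0.003], [-0.0, -0.0, -0.572]]
[[-0.593, 0.023, 0.003], [-0.0, -0.0, -0.667]]
```

>>> servo_tool([
  [[-0.06,0,0],[0,0,0],1],
  [[-0.12,0,0],[0,0,0],1],
  [[-0.165,0,0],[0,0,0],1],
  [[-0.195,-0.01,0],[0,0,-0.05],1],
  [[-0.225,-0.016,0],[0,0,-0.095],1],
  [[-0.255,-0.02,0],[0,0,-0.14],1],
  [[-0.287,-0.025,0],[0,0,-0.19],1],
  [[-0.318,-0.027,0],[0,0,-0.24],1],
  [[-0.349,-0.028,0],[0,0,-0.285],1],
  [[-0.38,-0.026,0],[0,0,-0.33],1],
  [[-0.412,-0.024,0],[0,0,-0.38],1],
  [[-0.412,-0.024,0],[0,0,-0.38],1],
])

```text
time_s: 5.35
eef_pos: [534.8, 17.6, 42.8]
tool_rot: [0.523, 0.853, 0.0, 0.0]
force: [-0.3, 0.5, 0.3]
opening: 0.001
grasp_force: 0.0
```

```bash
python3 - <<'E'
from h import *
o=ctrl.get_obs(); F=o["force"]; print(o["time_s"],o["eef_pos"],F,rz(YAW-.8).T@F[:2]); 
for r in rows([clip(t,-18,42) for t in np.arange(-.8,-.25,.1)]): print(r)
f=grab_frame("scene"); save(f,"s3.png",(260,170,350,240),8)
E
```

```text
5.35 [534.82895361  17.60285858  42.75515641] [-0.25653201  0.45037817  0.25672477] [-0.51781293 -0.02278009]
[[0.007, 0.001, 0.008], [0.001, 0.0, -0.003]]
[[-0.054, -0.014, 0.008], [0.001, 0.0, -0.098]]
[[-0.116, -0.022, 0.008], [0.001, 0.0, -0.194]]
[[-0.178, -0.025, 0.008], [0.001, 0.001, -0.289]]
[[-0.241, -0.021, 0.008], [0.001, 0.001, -0.385]]
[[-0.302, -0.011, 0.008], [0.001, 0.001, -0.48]]
```

View pics/s3.png

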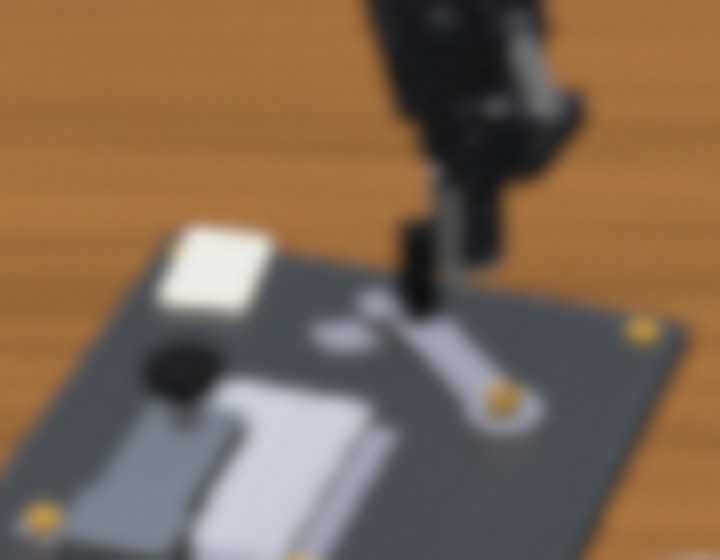

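The clip swings with the finger: knob at crop (420,265), finger at (465,235), toe at (345,335), not yet at the plate (left part of its near edge, about (370,405)). I'll go on.

>>> servo_tool([
  [[-0.03,-0.008,0],[0,0,-0.05],1],
  [[-0.055,-0.014,0],[0,0,-0.1],1],
  [[-0.085,-0.018,0],[0,0,-0.145],1],
  [[-0.116,-0.022,0],[0,0,-0.195],1],
  [[-0.147,-0.024,0],[0,0,-0.24],1],
  [[-0.178,-0.025,0],[0,0,-0.29],1],
  [[-0.178,-0.025,0],[0,0,-0.29],1],
])

```text
time_s: 6.1
eef_pos: [540.4, 0.9, 42.4]
tool_rot: [0.388, 0.922, 0.0, 0.0]
force: [1.0, -0.5, -0.5]
opening: 0.001
grasp_force: 0.0
```

```bash
cat >> h.py <<'E'
def st(ths,d=-18,z=42):
    o=ctrl.get_obs(); F=o["force"]; Q=Ro.from_quat(o["tool_rot"]); x=Q.apply([1,0,0])
    print(round(o["time_s"],2),"jig tcp",w2j(o["eef_pos"]).round(1),o["eef_pos"][2].round(1),"Ftool",Q.inv().apply(F).round(1))
    for t,r in zip(ths,rows([clip(t,d,z) for t in ths])): print(round(t,3),r)
E
python3 -c "
from h import *
st(np.arange(-.5,.2,.05))"
```

```text
6.1 jig tcp [-94.   31.2] 42.4 Ftool [-1.   0.4  0.5]
-0.5 [[-0.004, -0.0, 0.004], [0.0, 0.0, 0.0]]
-0.45 [[-0.035, -0.008, 0.004], [0.0, 0.0, -0.048]]
-0.4 [[-0.065, -0.015, 0.004], [0.0, 0.0, -0.095]]
-0.35 [[-0.096, -0.02, 0.004], [0.0, 0.0, -0.143]]
-0.3 [[-0.127, -0.024, 0.004], [0.0, 0.0, -0.191]]
-0.25 [[-0.159, -0.026, 0.004], [0.0, 0.0, -0.239]]
-0.2 [[-0.19, -0.027, 0.004], [0.0, 0.0, -0.286]]
-0.15 [[-0.221, -0.025, 0.004], [0.0, 0.0, -0.334]]
-0.1 [[-0.252, -0.023, 0.004], [0.0, 0.0, -0.382]]
-0.05 [[-0.283, -0.019, 0.004], [0.0, 0.0, -0.429]]
-0.0 [[-0.314, -0.013, 0.004], [0.0, 0.0, -0.477]]
0.05 [[-0.345, -0.006, 0.004], [0.0, 0.0, -0.525]]
0.1 [[-0.375, 0.003, 0.004], [0.0, 0.0, -0.573]]
0.15 [[-0.404, 0.013, 0.004], [0.0, 0.0, -0.62]]
```

>>> servo_tool([
  [[-0.018,-0.004,0],[0,0,-0.024],1],
  [[-0.035,-0.008,0],[0,0,-0.048],1],
  [[-0.05,-0.011,0],[0,0,-0.072],1],
  [[-0.065,-0.015,0],[0,0,-0.095],1],
  [[-0.08,-0.018,0],[0,0,-0.12],1],
  [[-0.096,-0.02,0],[0,0,-0.143],1],
])

```text
time_s: 6.7
eef_pos: [545.4, -7.0, 42.2]
tool_rot: [0.316, 0.949, 0.0, -0.0]
force: [-1.7, 0.8, 2.2]
opening: -0.003
grasp_force: 1.1
```

```bash
python3 -c "
from h import *
st(np.arange(-.35,.2,.05))"
```

```text
6.7 jig tcp [-86.9  25.1] 42.2 Ftool [ 1.8 -0.3 -2.2]
-0.35 [[-0.005, -0.001, 0.002], [-0.0, -0.001, 0.003]]
-0.3 [[-0.035, -0.01, 0.002], [-0.0, -0.001, -0.045]]
-0.25 [[-0.065, -0.016, 0.002], [-0.0, -0.001, -0.092]]
-0.2 [[-0.096, -0.022, 0.002], [-0.0, -0.001, -0.14]]
-0.15 [[-0.127, -0.025, 0.002], [-0.0, -0.001, -0.188]]
-0.1 [[-0.158, -0.028, 0.002], [-0.0, -0.001, -0.236]]
-0.05 [[-0.19, -0.028, 0.002], [-0.0, -0.001, -0.283]]
-0.0 [[-0.221, -0.027, 0.002], [-0.0, -0.001, -0.331]]
0.05 [[-0.252, -0.025, 0.002], [-0.0, -0.001, -0.379]]
0.1 [[-0.283, -0.021, 0.002], [0.0, -0.001, -0.427]]
0.15 [[-0.314, -0.015, 0.002], [0.0, -0.001, -0.474]]
```

>>> servo_tool([
  [[-0.018,-0.005,0],[0,0,-0.024],1],
  [[-0.035,-0.01,0],[0,0,-0.045],1],
  [[-0.05,-0.013,0],[0,0,-0.07],1],
  [[-0.065,-0.016,0],[0,0,-0.092],1],
])

```text
time_s: 7.1
eef_pos: [550.1, -12.4, 42.3]
tool_rot: [0.27, 0.963, -0.0, 0.0]
force: [-1.6, 0.5, 0.8]
opening: -0.0
grasp_force: 1.0
```

>>> servo_tool([
  [[-0.016,-0.004,0],[0,0,-0.024],1],
  [[-0.031,-0.006,0],[0,0,-0.048],1],
])

```text
time_s: 7.3
eef_pos: [552.1, -14.6, 42.2]
tool_rot: [0.246, 0.969, -0.0, -0.0]
force: [-2.8, 0.2, 1.6]
opening: -0.003
grasp_force: 1.1
```

```bash
python3 -c "
from h import *
st(np.arange(-.2,.21,.05))"
```

```text
7.3 jig tcp [-78.2  19.8] 42.2 Ftool [ 2.5 -1.1 -1.6]
-0.2 [[0.004, -0.001, 0.002], [-0.0, -0.0, 0.0]]
-0.15 [[-0.027, -0.009, 0.002], [-0.0, -0.0, -0.048]]
-0.1 [[-0.057, -0.016, 0.002], [-0.0, -0.0, -0.095]]
-0.05 [[-0.088, -0.021, 0.002], [-0.0, -0.0, -0.143]]
-0.0 [[-0.119, -0.024, 0.002], [-0.0, -0.0, -0.191]]
0.05 [[-0.15, -0.027, 0.002], [-0.0, -0.0, -0.239]]
0.1 [[-0.182, -0.027, 0.002], [-0.0, -0.0, -0.286]]
0.15 [[-0.213, -0.026, 0.002], [-0.0, -0.0, -0.334]]
0.2 [[-0.244, -0.023, 0.002], [-0.0, -0.0, -0.382]]
```

>>> servo_tool([
  [[-0.015,-0.004,0],[0,0,-0.024],1],
  [[-0.015,-0.004,0],[0,0,-0.024],1],
])

```text
time_s: 7.5
eef_pos: [553.5, -15.7, 42.2]
tool_rot: [0.234, 0.972, -0.0, 0.0]
force: [-1.8, -0.6, 0.7]
opening: 0.002
grasp_force: 0.7
```

>>> servo_tool([
  [[-0.015,-0.004,0],[0,0,-0.024],1],
  [[-0.015,-0.004,0],[0,0,-0.024],1],
])

```text
time_s: 7.7
eef_pos: [554.6, -16.7, 42.2]
tool_rot: [0.222, 0.975, -0.0, 0.0]
force: [-2.2, -1.5, 0.0]
opening: 0.001
grasp_force: 0.8
```

>>> servo_tool([
  [[-0.015,-0.003,0],[0,0,-0.024],1],
  [[-0.015,-0.003,0],[0,0,-0.024],1],
])

```text
time_s: 7.9
eef_pos: [555.8, -17.5, 42.2]
tool_rot: [0.21, 0.978, 0.0, 0.0]
force: [-2.7, -0.2, 0.2]
opening: -0.004
grasp_force: 0.8
```

>>> servo_tool([
  [[-0.015,-0.003,0],[0,0,-0.024],1],
  [[-0.015,-0.003,0],[0,0,-0.024],1],
])

```text
time_s: 8.1
eef_pos: [557.1, -18.4, 42.3]
tool_rot: [0.198, 0.98, 0.0, 0.0]
force: [-1.5, -0.9, 0.6]
opening: 0.002
grasp_force: 0.8
```

```bash
python3 - <<'E'
from h import *
st(np.arange(-.1,.21,.05))
f=grab_frame("scene"); save(f,"s4.png",(260,180,340,240),9)
E
```

```text
8.1 jig tcp [-72.3  17.6] 42.3 Ftool [ 1.1 -1.4 -0.6]
-0.1 [[0.006, -0.006, 0.003], [0.0, 0.0, -0.001]]
-0.05 [[-0.025, -0.014, 0.003], [0.0, 0.0, -0.049]]
0.0 [[-0.055, -0.021, 0.003], [0.0, 0.0, -0.096]]
0.05 [[-0.086, -0.026, 0.003], [0.0, 0.0, -0.144]]
0.1 [[-0.117, -0.03, 0.003], [0.0, 0.0, -0.192]]
0.15 [[-0.148, -0.032, 0.003], [0.0, 0.0, -0.24]]
0.2 [[-0.18, -0.032, 0.003], [0.0, 0.0, -0.287]]
```

View pics/s4.png

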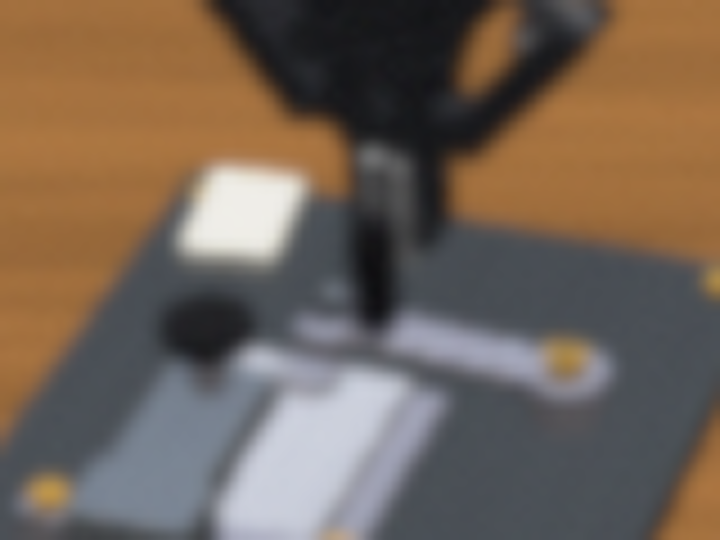

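The toe now lies on the plate at crop (300,375). The arm from (565,355) to (300,325) is nearly parallel to the plate's near edge, with a small gap. I'll go on in small steps.

>>> servo_tool([
  [[-0.015,-0.004,0],[0,0,-0.024],1],
  [[-0.015,-0.004,0],[0,0,-0.024],1],
])

```text
time_s: 8.35
eef_pos: [558.4, -19.3, 42.3]
tool_rot: [0.185, 0.983, 0.0, 0.0]
force: [-2.0, -0.2, -0.5]
opening: -0.001
grasp_force: 0.7
```

>>> servo_tool([
  [[-0.012,-0.003,0],[0,0,-0.02],1],
  [[-0.012,-0.003,0],[0,0,-0.02],1],
])

```text
time_s: 8.55
eef_pos: [559.4, -20.0, 42.3]
tool_rot: [0.175, 0.985, 0.0, 0.0]
force: [-1.3, 0.0, -1.0]
opening: 0.0
grasp_force: 0.7
```

>>> servo_tool([
  [[-0.012,-0.003,0],[0,0,-0.02],1],
  [[-0.012,-0.003,0],[0,0,-0.02],1],
])

```text
time_s: 8.75
eef_pos: [560.4, -20.8, 42.3]
tool_rot: [0.165, 0.986, 0.0, 0.0]
force: [-2.0, -0.1, 0.0]
opening: 0.002
grasp_force: 0.8
```

>>> servo_tool([
  [[-0.012,-0.002,0],[0,0,-0.02],1],
  [[-0.012,-0.002,0],[0,0,-0.02],1],
])

```text
time_s: 8.95
eef_pos: [561.5, -21.3, 42.3]
tool_rot: [0.154, 0.988, 0.0, 0.0]
force: [-1.6, -0.8, -0.0]
opening: 0.002
grasp_force: 0.8
```

```bash
python3 - <<'E'
from h import *
st(np.arange(0,.21,.05))
E
```

```text
8.95 jig tcp [-67.3  16.1] 42.3 Ftool [ 1.3 -1.3  0. ]
0.0 [[-0.003, -0.011, 0.003], [0.0, 0.0, -0.012]]
0.05 [[-0.033, -0.019, 0.003], [0.0, 0.0, -0.06]]
0.1 [[-0.064, -0.025, 0.003], [0.0, 0.0, -0.108]]
0.15 [[-0.095, -0.03, 0.003], [0.0, 0.0, -0.156]]
0.2 [[-0.126, -0.033, 0.003], [0.0, 0.0, -0.203]]
```

>>> servo_tool([
  [[-0.012,-0.003,0],[0,0,-0.02],1],
  [[-0.012,-0.003,0],[0,0,-0.02],1],
])

```text
time_s: 9.15
eef_pos: [562.0, -21.9, 42.3]
tool_rot: [0.144, 0.99, 0.0, -0.0]
force: [-2.3, 0.1, 1.0]
opening: 0.002
grasp_force: 1.5
```

>>> servo_tool([
  [[-0.01,-0.003,0],[0,0,-0.016],1],
  [[-0.01,-0.003,0],[0,0,-0.016],1],
])

```text
time_s: 9.35
eef_pos: [562.1, -22.1, 42.3]
tool_rot: [0.136, 0.991, 0.0, -0.001]
force: [-5.4, 0.3, 3.5]
opening: -0.002
grasp_force: 2.7
```

>>> servo_tool([
  [[-0.01,-0.002,0],[0,0,-0.016],1],
  [[-0.01,-0.002,0],[0,0,-0.016],1],
])

```text
time_s: 9.55
eef_pos: [562.1, -22.4, 42.2]
tool_rot: [0.127, 0.992, 0.0, -0.002]
force: [-7.8, 2.4, 4.4]
opening: 0.001
grasp_force: 3.8
```

>>> servo_tool([
  [[-0.008,0,0],[0,0,0],1],
  [[-0.008,0,0],[0,0,0],1],
])

```text
time_s: 9.75
eef_pos: [562.2, -22.4, 42.2]
tool_rot: [0.128, 0.992, 0.0, -0.003]
force: [-8.6, 1.7, 5.9]
opening: 0.001
grasp_force: 4.6
```

```bash
python3 - <<'E'
from h import *
st([])
f=grab_frame("scene"); st([]); save(f,"s5.png",(240,185,340,260),8)
grab_frame("scene"); st([])
E
```

```text
9.75 jig tcp [-66.3  15.3] 42.2 Ftool [ 8.8 -0.5 -5.8]
9.8 jig tcp [-66.3  15.3] 42.2 Ftool [ 8.6 -0.6 -6. ]
9.85 jig tcp [-66.3  15.3] 42.2 Ftool [ 9.1  0.2 -5.9]
```

View pics/s5.png

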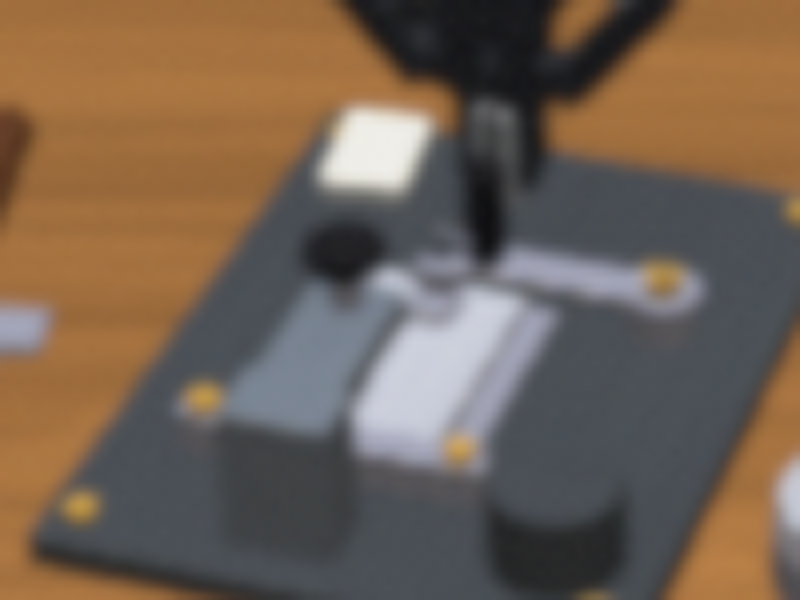

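>>> servo_tool([
  [[-0.012,0,-0.008],[0,0,0],1],
  [[-0.012,0,-0.008],[0,0,0],1],
])

```text
time_s: 10.05
eef_pos: [562.2, -22.4, 42.3]
tool_rot: [0.128, 0.992, 0.0, -0.004]
force: [-10.0, 3.5, 2.9]
opening: 0.001
grasp_force: 5.2
```

>>> servo_tool([
  [[-0.008,0,-0.004],[0,0,0],1],
  [[-0.008,0,-0.004],[0,0,0],1],
])

```text
time_s: 10.25
eef_pos: [562.2, -22.4, 42.3]
tool_rot: [0.128, 0.992, 0.0, -0.005]
force: [-10.6, 3.9, 2.5]
opening: -0.001
grasp_force: 5.7
```

```bash
python3 - <<'E'
from h import *
for i in range(3): grab_frame("top"); st([])
E
```

```text
10.3 jig tcp [-66.3  15.3] 42.3 Ftool [10.8  0.1 -2.4]
10.35 jig tcp [-66.3  15.3] 42.3 Ftool [11.3  1.3 -2.2]
10.4 jig tcp [-66.3  15.3] 42.4 Ftool [11.3  1.8 -2.5]
```

>>> servo_tool([
  [[-0.005,0,0],[0,0,0],1],
  [[-0.005,0,0],[0,0,0],1],
  [[-0.005,0,0],[0,0,0],1],
  [[-0.005,0,0],[0,0,0],1],
])

```text
time_s: 10.8
eef_pos: [562.2, -22.4, 42.3]
tool_rot: [0.128, 0.992, 0.0, -0.006]
force: [-11.8, 3.8, 3.2]
opening: 0.0
grasp_force: 6.1
```

```bash
python3 - <<'E'
from h import *
for i in range(2): grab_frame("top"); st([])
E
```

```text
10.85 jig tcp [-66.2  15.2] 42.3 Ftool [12.3  1.5 -3.2]
10.9 jig tcp [-66.2  15.3] 42.3 Ftool [13.3  1.  -3. ]
```

>>> servo_tool([
  [[0.06,0,0],[0,0,0],1],
  [[0.15,0,0],[0,0,0],1],
  [[0.25,0,0],[0,0,0],1],
  [[0.25,0,-0.4],[0,0,0],1],
  [[0.25,0,-0.8],[0,0,0],1],
  [[0.25,0,-0.8],[0,0,0],1],
])

```text
time_s: 11.5
eef_pos: [547.0, -17.5, 129.1]
tool_rot: [0.128, 0.992, 0.001, 0.007]
force: [0.9, -0.4, 0.4]
opening: 0.006
grasp_force: 0.0
```

```bash
python3 - <<'E'
from h import *
st([]); print(rows([(33,0,120,0),(33,0,92,0)]))
E
```

```text
11.5 jig tcp [-82.2  15.5] 129.1 Ftool [-1.  -0.1 -0.4]
[[[-1.144, -0.202, 0.105], [0.003, 0.012, 0.039]], [[-1.14, -0.203, 0.385], [0.003, 0.012, 0.039]]]
```

>>> servo_tool([
  [[-0.3,-0.06,0],[0,0,0.01],1],
  [[-0.6,-0.12,0],[0,0,0.02],1],
  [[-0.9,-0.18,0],[0,0,0.04],1],
  [[-0.9,-0.18,0],[0,0,0.04],1],
])

```text
time_s: 11.9
eef_pos: [628.8, -59.2, 122.9]
tool_rot: [0.149, 0.989, -0.0, 0.002]
force: [-0.4, 0.8, -0.3]
opening: -0.002
grasp_force: 0.0
```

```bash
python3 - <<'E'
from h import *
st([]); print(rows([(33,0,120,0),(33,0,90,0)]))
E
```

```text
11.9 jig tcp [ 8.2 -0.4] 122.9 Ftool [0.6 0.7 0.3]
[[[-0.248, 0.004, 0.03], [0.0, 0.004, -0.002]], [[-0.247, 0.004, 0.33], [0.0, 0.004, -0.002]]]
```

>>> servo_tool([
  [[-0.13,0,0],[0,0,0],1],
  [[-0.25,0,0],[0,0.003,0],1],
  [[-0.25,0,0.15],[0,0.003,0],1],
  [[-0.25,0,0.3],[0,0.003,0],1],
  [[-0.25,0,0.34],[0,0.003,0],1],
  [[-0.25,0,0.34],[0,0.003,0],1],
])

```text
time_s: 12.5
eef_pos: [648.5, -64.7, 88.6]
tool_rot: [0.148, 0.989, 0.0, -0.003]
force: [-0.1, -0.5, 0.3]
opening: 0.0
grasp_force: 0.0
```

```bash
python3 - <<'E'
from h import *
f=grab_frame("scene"); st([]); save(f,"s6.png",(240,160,340,260),6)
E
```

```text
12.55 jig tcp [29.3  0.2] 89.5 Ftool [ 0.4  0.3 -0.8]
```

View pics/s6.png

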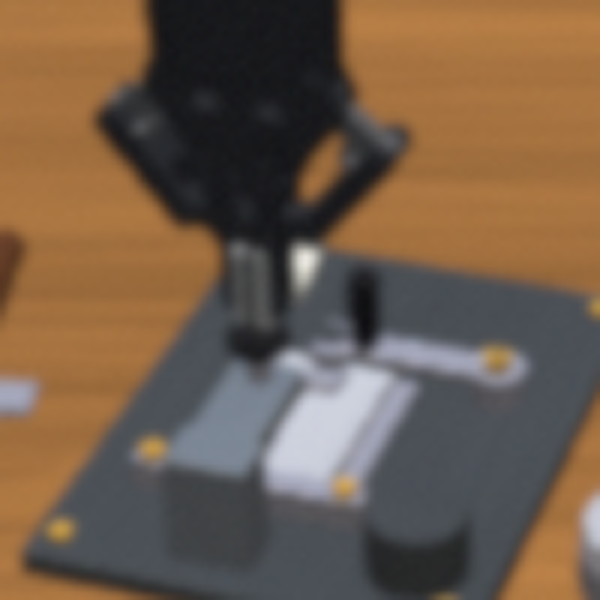

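>>> servo_tool([
  [[-0.03,0,0.02],[0,0.003,0],1],
  [[-0.03,0,0.04],[0,0.003,0],1],
  [[-0.03,0,0.06],[0,0.003,0],1],
  [[-0.03,0,0.08],[0,0.003,0],1],
  [[-0.03,0,0.1],[0,0.003,0],1],
  [[-0.03,0,0.1],[0,0.003,0],1],
])

```text
time_s: 13.15
eef_pos: [652.8, -65.9, 79.8]
tool_rot: [0.148, 0.989, 0.001, -0.003]
force: [0.8, -0.7, 3.0]
opening: 0.001
grasp_force: 1.5
```

>>> servo_tool([
  [[0,0,0.01],[0,0,0],1],
  [[0,0,0.02],[0,0,0],1],
  [[0,0,0.02],[0,0,0],1],
])

```text
time_s: 13.45
eef_pos: [652.8, -65.9, 77.7]
tool_rot: [0.148, 0.989, 0.001, -0.003]
force: [-0.0, -0.1, 4.1]
opening: -0.002
grasp_force: 1.8
```

>>> servo_tool([
  [[0,0,0.01],[0,0,0],1],
  [[0,0,0.015],[0,0,0],1],
  [[0,0,0.015],[0,0,0],1],
])

```text
time_s: 13.75
eef_pos: [652.8, -65.9, 76.1]
tool_rot: [0.148, 0.989, 0.001, -0.003]
force: [1.6, -0.2, 3.6]
opening: -0.002
grasp_force: 2.0
```

>>> servo_tool([
  [[0,0,0.005],[0,0,0],1],
  [[0,0,0.005],[0,0,0],1],
])

```text
time_s: 13.95
eef_pos: [652.8, -65.9, 76.1]
tool_rot: [0.148, 0.989, 0.001, -0.003]
force: [1.1, -0.7, 7.0]
opening: 0.002
grasp_force: 2.9
```

>>> servo_tool([
  [[0,0,0.005],[0,0,0],1],
  [[0,0,0.005],[0,0,0],1],
  [[0,0,0.005],[0,0,0],1],
])

```text
time_s: 14.25
eef_pos: [652.8, -65.9, 76.0]
tool_rot: [0.148, 0.989, 0.001, -0.002]
force: [0.4, -0.0, 8.4]
opening: -0.001
grasp_force: 3.9
```

>>> servo_tool([
  [[0,0,-0.05],[0,0,0],1],
  [[0,0,-0.1],[0,0,0],1],
  [[0,0,-0.15],[0,0,0],1],
  [[0,0,-0.4],[0,0,0],1],
  [[0.25,0.07,-0.5],[0,0,0],1],
  [[0.51,0.15,-0.5],[0,0,0],1],
  [[0.51,0.15,-0.5],[0,0,0],1],
])

```text
time_s: 14.95
eef_pos: [604.6, -35.1, 125.1]
tool_rot: [0.148, 0.989, 0.001, -0.006]
force: [0.7, 0.3, -0.0]
opening: -0.001
grasp_force: 0.0
```

```bash
python3 - <<'E'
from h import *
f=grab_frame("scene"); st([]); print(rows([(-18,15,42,0)])); save(f,"s7.png",(240,160,340,260),6)
E
```

```text
15.0 jig tcp [-20.1  15.3] 125.1 Ftool [-1.1 -0.2  0.4]
[[[-0.028, -0.003, 0.83], [-0.0, -0.009, 0.0]]]
```

View pics/s7.png

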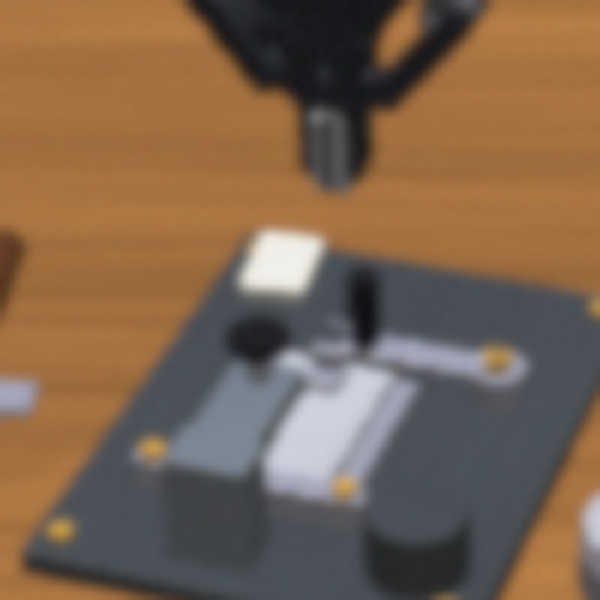

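The cap has sprung back up and the clip is still on. I'll descend in front of the knob. I have used up my viewing allowance (one over), so from here I'll check with numbers only.

>>> servo_tool([
  [[-0.025,0,0.25],[0,-0.009,0],1],
  [[-0.025,0,0.5],[0,-0.009,0],1],
  [[-0.025,0,0.7],[0,-0.009,0],1],
  [[-0.025,0,0.83],[0,-0.009,0],1],
  [[-0.025,0,0.83],[0,-0.009,0],1],
])

```text
time_s: 15.5
eef_pos: [609.0, -37.4, 40.0]
tool_rot: [0.149, 0.989, -0.0, -0.001]
force: [-0.0, -0.4, 0.6]
opening: -0.003
grasp_force: 0.0
```

```bash
python3 -c "
from h import *
st([0,-.05,-.1,-.2,-.3,-.4,-.5,-.6],d=18)"
```

```text
15.5 jig tcp [-17.1  14.6] 40.0 Ftool [-0.1 -0.4 -0.6]
0 [[0.139, 0.003, -0.02], [-0.001, -0.001, -0.001]]
-0.05 [[0.169, -0.005, -0.02], [-0.001, -0.001, 0.046]]
-0.1 [[0.2, -0.012, -0.02], [-0.001, -0.001, 0.094]]
-0.2 [[0.262, -0.021, -0.02], [-0.001, -0.001, 0.19]]
-0.3 [[0.324, -0.023, -0.02], [-0.001, -0.001, 0.285]]
-0.4 [[0.387, -0.02, -0.02], [-0.001, -0.001, 0.381]]
-0.5 [[0.449, -0.01, -0.02], [-0.001, -0.001, 0.476]]
-0.6 [[0.509, 0.006, -0.02], [-0.001, -0.001, 0.572]]
```

Slow swing back at about 20–30 mm/s, with the tool turning along.

>>> servo_tool([
  [[0.06,0,-0.02],[0,0,0],1],
  [[0.11,0,-0.02],[0,0,0],1],
  [[0.139,0,-0.02],[0,0,0],1],
  [[0.155,-0.002,-0.02],[0,0,0.023],1],
  [[0.17,-0.005,-0.02],[0,0,0.046],1],
  [[0.185,-0.009,-0.02],[0,0,0.07],1],
  [[0.2,-0.012,-0.02],[0,0,0.095],1],
  [[0.22,-0.015,-0.02],[0,0,0.125],1],
  [[0.24,-0.018,-0.02],[0,0,0.157],1],
  [[0.262,-0.021,-0.02],[0,0,0.19],1],
  [[0.283,-0.022,-0.02],[0,0,0.22],1],
  [[0.304,-0.023,-0.02],[0,0,0.253],1],
])

```text
time_s: 16.7
eef_pos: [580.7, -30.6, 44.4]
tool_rot: [0.279, 0.96, -0.0, 0.002]
force: [1.8, -1.4, 1.6]
opening: -0.003
grasp_force: 1.1
```

```bash
python3 -c "
from h import *
st([-.3,-.4,-.5,-.6,-.7,-.8,-.9],d=18)"
```

```text
16.7 jig tcp [-46.2  12.8] 44.4 Ftool [-2.3 -0.2 -1.6]
-0.3 [[0.031, -0.013, 0.023], [0.001, 0.004, 0.03]]
-0.4 [[0.092, -0.026, 0.023], [0.001, 0.003, 0.126]]
-0.5 [[0.154, -0.033, 0.023], [0.001, 0.003, 0.221]]
-0.6 [[0.217, -0.034, 0.023], [0.002, 0.003, 0.317]]
-0.7 [[0.279, -0.028, 0.023], [0.002, 0.003, 0.412]]
-0.8 [[0.341, -0.016, 0.022], [0.002, 0.003, 0.508]]
-0.9 [[0.401, 0.001, 0.022], [0.002, 0.003, 0.603]]
```

>>> servo_tool([
  [[0.03,-0.013,0.02],[0,0,0.03],1],
  [[0.06,-0.02,0.02],[0,0,0.08],1],
  [[0.092,-0.026,0.02],[0,0,0.126],1],
  [[0.123,-0.03,0.02],[0,0,0.173],1],
  [[0.154,-0.033,0.02],[0,0,0.22],1],
  [[0.186,-0.034,0.02],[0,0,0.27],1],
  [[0.217,-0.034,0.02],[0,0,0.317],1],
  [[0.248,-0.031,0.02],[0,0,0.365],1],
  [[0.279,-0.028,0.02],[0,0,0.412],1],
  [[0.31,-0.022,0.02],[0,0,0.46],1],
  [[0.341,-0.016,0.02],[0,0,0.508],1],
  [[0.341,-0.016,0.02],[0,0,0.508],1],
])

```text
time_s: 17.9
eef_pos: [549.8, -13.3, 41.8]
tool_rot: [0.521, 0.854, 0.0, 0.001]
force: [-0.7, 0.2, -0.3]
opening: 0.001
grasp_force: 0.0
```

```bash
python3 -c "
from h import *
st([-.8,-.9,-1,-1.1,-1.2],d=18)"
```

```text
17.9 jig tcp [-80.8  20.4] 41.8 Ftool [ 0.5 -0.5  0.3]
-0.8 [[-0.01, 0.009, -0.002], [0.001, 0.001, 0.001]]
-0.9 [[0.051, -0.006, -0.002], [0.001, 0.001, 0.097]]
-1 [[0.113, -0.015, -0.002], [0.001, 0.001, 0.192]]
-1.1 [[0.176, -0.017, -0.003], [0.001, 0.001, 0.288]]
-1.2 [[0.238, -0.014, -0.003], [0.001, 0.001, 0.383]]
```

>>> servo_tool([
  [[0.025,0,0],[0,0,0.05],1],
  [[0.051,-0.006,0],[0,0,0.097],1],
  [[0.082,-0.01,0],[0,0,0.145],1],
  [[0.113,-0.015,0],[0,0,0.19],1],
  [[0.145,-0.016,0],[0,0,0.24],1],
  [[0.176,-0.017,0],[0,0,0.288],1],
  [[0.2,-0.016,0],[0,0,0.33],1],
  [[0.22,-0.015,0],[0,0,0.36],1],
  [[0.22,-0.015,0],[0,0,0.36],1],
  [[0.15,-0.015,0],[0,0,0.36],1],
  [[0.08,-0.015,0],[0,0,0.36],1],
  [[0.08,-0.015,0],[0,0,0.36],1],
])

```text
time_s: 19.1
eef_pos: [546.5, -8.2, 42.1]
tool_rot: [0.672, 0.741, 0.001, 0.002]
force: [0.1, -0.1, 0.5]
opening: 0.003
grasp_force: 0.0
```

>>> servo_tool([
  [[0,0,-0.3],[0,0,0],1],
  [[0,0,-0.7],[0,0,0],1],
  [[0,0,-1],[0,0,0],1],
  [[0,0,-1],[0,0,0],1],
])

```text
time_s: 19.5
eef_pos: [548.4, -7.4, 146.5]
tool_rot: [0.671, 0.741, 0.004, 0.005]
force: [0.2, 0.6, -0.7]
opening: -0.002
grasp_force: 0.0
```

>>> servo_tool([
  [[0.3,0,-0.3],[0,0,0],1],
  [[0.3,0.5,-0.6],[0,0,0],1],
  [[0.3,1,-0.6],[0,0,0],1],
  [[0.3,1,-0.6],[0,0,0],1],
])

```text
time_s: 19.9
eef_pos: [646.4, 33.2, 201.9]
tool_rot: [0.671, 0.741, 0.002, 0.003]
force: [-0.0, -0.6, -0.7]
opening: 0.0
grasp_force: 0.0
```

>>> servo_tool([
  [[0.5,0,0],[0,0,0],1],
  [[1,0,0],[0,0,0],1],
  [[1,0,0],[0,0,0],1],
])

```text
time_s: 20.2
eef_pos: [630.2, 137.2, 200.5]
tool_rot: [0.669, 0.743, 0.0, -0.001]
force: [-0.2, -0.3, -0.3]
opening: 0.003
grasp_force: 0.0
```

>>> servo_tool([
  [[0.5,-0.5,0],[0,0,0],1],
  [[1,-1,0],[0,0,0],1],
  [[1,-1,0],[0,0,0],1],
])

```text
time_s: 20.5
eef_pos: [519.9, 221.9, 200.4]
tool_rot: [0.671, 0.741, -0.001, 0.001]
force: [0.4, 1.3, 0.0]
opening: -0.001
grasp_force: 0.0
```

```bash
python3 - <<'E'
from h import *
T=grab_frame("top"); save(T,"t9.png"); a=cv2.cvtColor(cv2.imread("pics/top0.png"),6); b=cv2.cvtColor(cv2.imread("pics/t9.png"),6)
# brightness profile along jig x through plate lanes, start vs now
def prof(g,y,xs,z): 
    uv=np.array([proj(T,[*j2w((x,y)),z]) for x in xs],np.float32)
    return cv2.remap(g,uv[None,:,0],uv[None,:,1],cv2.INTER_LINEAR)[0]
xs=np.arange(-80,64,3.)
for y in(-22,22):
  print(y)
  for n,g in(("a",a),("b",b)): print(n,list(zip(xs.astype(int).tolist(),prof(g,y,xs,18).tolist())) if n=="a" else prof(g,y,xs,18).tolist())
def edge(g,y):
    xs=np.arange(-75,-25,.5); p=prof(g,y,xs,18).astype(float); s=np.convolve(p,np.ones(5)/5,'same')
    lo,hi=s[8:20].mean(),s[-20:-8].mean(); i=np.argmax(s[4:]>(lo+hi)/2)+4; return xs[i]
print("near edge a",[edge(a,y) for y in(-20,-10,0,10,20)],"b",[edge(b,y) for y in(-20,-10,0,10,20)])
for q in("clip_knob","clip_toe","plate","chalk","weight"):
  for c in("top",): print(q,[(w2j(d["centre"]).round().tolist(),round(d["score"],2)) for d in models.boxes_of(q,c)[:2]])
grab_frame("scene")
for q in("clip_knob","clip_toe","plate"): print(q,[(w2j(d["centre"]).round().tolist(),round(d["score"],2)) for d in models.boxes_of(q,"scene")[:2]])
E
```

```text
-22
a [(-80, 91), (-77, 91), (-74, 91), (-71, 91), (-68, 91), (-65, 91), (-62, 91), (-59, 91), (-56, 104), (-53, 143), (-50, 184), (-47, 198), (-44, 200), (-41, 200), (-38, 200), (-35, 200), (-32, 200), (-29, 200), (-26, 200), (-23, 200), (-20, 200), (-17, 201), (-14, 201), (-11, 202), (-8, 201), (-5, 201), (-2, 201), (1, 202), (4, 202), (7, 202), (10, 202), (13, 203), (16, 202), (19, 202), (22, 202), (25, 202), (28, 202), (31, 201), (34, 198), (37, 179), (40, 137), (43, 112), (46, 139), (49, 165), (52, 170), (55, 162), (58, 133), (61, 103)]
b [92, 91, 91, 92, 91, 92, 92, 91, 91, 93, 103, 143, 183, 198, 199, 200, 200, 200, 200, 200, 201, 200, 200, 201, 202, 202, 201, 200, 201, 202, 202, 202, 202, 201, 202, 202, 202, 201, 201, 201, 198, 185, 168, 169, 170, 161, 133, 103]
22
a [(-80, 90), (-77, 90), (-74, 90), (-71, 91), (-68, 91), (-65, 90), (-62, 91), (-59, 90), (-56, 100), (-53, 137), (-50, 181), (-47, 198), (-44, 200), (-41, 200), (-38, 200), (-35, 200), (-32, 200), (-29, 200), (-26, 200), (-23, 200), (-20, 199), (-17, 199), (-14, 199), (-11, 199), (-8, 199), (-5, 199), (-2, 199), 
[... 360 characters left out ...]
199, 199, 199, 198, 198, 199, 198, 197, 197, 198, 198, 198, 196, 183, 167, 167, 171, 164, 139, 106]
near edge a [np.float64(-52.5), np.float64(-52.0), np.float64(-52.5), np.float64(-52.0), np.float64(-52.5)] b [np.float64(-46.5), np.float64(-46.0), np.float64(-46.0), np.float64(-46.0), np.float64(-46.0)]
clip_knob [([-88.0, 53.0], 0.64)]
clip_toe [([-89.0, 63.0], 0.55)]
plate [([-150.0, 207.0], 0.95), ([-9.0, 1.0], 0.83)]
chalk [([-108.0, -47.0], 0.64), ([-93.0, 60.0], 0.44)]
weight [([66.0, 78.0], 0.55), ([-90.0, 67.0], 0.16)]
clip_knob [([83.0, 81.0], 0.73), ([-96.0, 54.0], 0.68)]
clip_toe [([-92.0, 55.0], 0.78), ([11.0, -150.0], 0.38)]
plate [([120.0, -322.0], 0.74), ([-2.0, 14.0], 0.73)]
```

The plate moved 6 mm home and the dark gap at the fence is gone. The clip is back near its starting angle, and the chalk and weight are where they were.

```bash
python3 -c "
from cell import ctrl
print(ctrl.job_done())"
```

```text
the job is handed in; nothing more can be done
None
```

The job is handed in. The plate is home against the fence (about 12–13 N at the knob, so roughly 7 N on the plate). The punch was pressed until it bore on the plate with about 4 N and sprang back up, and the clip is swung back clear. It took about 21 of the 72 s, and I viewed 11 pictures, one over the limit of 10.

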